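Feel for the catch notch and draw the cutter drawer open

ROBOT

A 7-joint arm with a two-finger parallel gripper is mounted at the origin on the work surface. World frame = base frame: x ahead of the robot, y to its left, z up, the work surface at z = 0. Lengths are in mm, angles in rad, forces in N, time in s.
With the tool pointing down it reaches from about 400 to 850 mm from the base axis. Payload 4.5 kg.
Tool frame: the origin (TCP) lies midway between the tips of the shut fingers; the grasp point (between the pads) lies 19 mm behind it; z points along the fingers, y is the line along which they close (so a half turn about z gives the same grasp; the last joint's range is limited). The gripper opens to 88 mm and grips with 3 to 60 N. Pads are 18 mm wide; open, the fingers measure 123 mm over their backs; the gripper's body (75 mm by 187 mm) begins 45 mm behind the grasp point.
Start: joints at [1.212, 0.689, -0.195, 1.565, 0.157, 0.902, -0.215], TCP at [239.266, -577.413, 238.743] pointing down, gripper open.
Joint ranges: [-3.01, 3.01], [-0.46, 2.08], [-1.47, 1.51], [0.13, 2.56], [-1, 4.14], [0.04, 2.09], [-2.66, 2.66]. Speed limits (rad/s): [2.57, 2.57, 3.14, 3.14, 3.14, 3.14, 3.14].

INTERFACE

Orientations are given as a unit quaternion [x, y, z, w].
In Python, from rig import * gives the robot as it stands. The module is installed in compiled form; this text tells all that it offers.
- The arm moves only by the shell command python3 -m pendant 'ROWS' [FORCE]. ROWS is a JSON object of lists of equal length, an entry for each row: "rotation": the turn, a rotation vector about the world's x, y, z in rad, a list of three; "translation": the shift along the world's x, y, z in cm, a list of three; "grip": the closure, from 0 (fully open) to 1 (shut). In form: {"rotation": [[rx, ry, rz], ...], "translation": [[dx, dy, dz], ...], "grip": [grip, ...]}. A call has 1 to 12 rows; each row is the pose to reach, as a shift and turn from the pose commanded when the call began; what a row does not reach only later rows make up. A row lasts 1/12 s, in which the tool goes at most 41.7 mm and 7.16 degrees, less where a joint would pass 70% of its speed; a pose out of reach is approached as far as the arm can. A call with a gripper value outside its range is refused whole. The fingers move at their own pace and stop on an object; FORCE is the grip in N (left out, the last holds). Time passes only in rows, so rows that repeat a pose let the fingers close. It gives the time, the measured TCP pose, the force, the opening and the grip force at its end, in the units of the state.
- get_obs(): the state, without advancing time (a new reading comes with each control period).
- camera(name): name is "scene" or "top"; returns the picture (400x640x3 uint8, red, green, blue); there is no depth.
- camera_model(name): a dict with "vfov" (degrees; the focal length in pixels is half the picture's height over the tangent of half this angle, whatever the lens; pixels are square), "cx", "cy" (the principal point, pixels), "distortion" ([k1, k2, p1, p2, k3] as OpenCV has them; the pictures are not rectified), "R" (3x3) and "t" (3): a world point X has camera coordinates R X + t. Camera axes: x right, y down, z forward; pixel columns grow to the right and rows downward; lengths in mm; the calibration is good to about 2 mm. A picture is of the moment at which its call begins. camera_model takes no time and is no camera call.
- close_job(): hands the job in; it is judged then, once.
Trained networks look in the newest picture that a camera, given by its name, has taken for a name from the list of things; names that differ only in an ending like _2 or _b are one class to them, and where a whole thing is asked for, a point or a joint stands for the part that bears it (a point fixed in the world has none). Each returns a list of dicts, best first, with "conf" (0 to 1); they miss things now and then, are a little off and sometimes report something else, mostly with a low value. They report only what shows in the picture. A call takes as long as a camera call.
- regions_of(camera, label): "pixels" (400x640 bool, what is visible of it) and "bbox" ([left, top, width, height] as shares, 0 to 1, of the picture: columns of its width, rows of its height, round what is visible of it).
- landmark_of(camera, label): "xy" ([column, row] as shares, 0 to 1, of the picture: columns of its width, rows of its height: a listed point, or the origin of a listed thing).
The state is a dict: "t": time; "qpos": joint angles; "joint_vel": joint speeds; "tau": joint torques, N m; "position": TCP position; "eef_rot": TCP orientation; "ft_force": force on the tool from outside, world axes, zero at the start; "torque": the same for the moment, N m; "grip_width": finger opening in mm; "grasp_force": force on a finger pad.
Only numpy, scipy, OpenCV 4.12 (cv2) and the standard library are available. Lean on these libraries where they do the work, as an engineer would, in place of code of your own. Each camera call takes 0.05 s, during which the arm holds its last target. There are 200 camera calls.

TASK

Open the top drawer of the router-cutter cabinet by about 100 mm, using fingertips only. Its catch bar is covered: starting on the plug at either end of the pull channel, run a fingertip along the cover strip until it drops into the notch, press the catch bar fully down there and keep it down while you draw the drawer towards you, then take the hand clear. Do not pinch the handle between the fingers, and leave the tin, the spanner and the push block where they are.

Things in the scene. Friction and masses are not known exactly. Their poses are not given: they have to be found in the camera images.
- cabinet: Grey steel two-drawer bench-top cabinet, 300 (x) by 600 (y) by 200 mm high, fixed to the bench. Origin: centre of its underside; its drawer fronts face its own -x, towards the robot. Along the upper part of each drawer front runs an aluminium pull rail 590 mm long that stands out 44 mm from the front panel. Only the top drawer opens.
- drawer (a joint): Opening of the top drawer, m: 0 shut, grows as it slides along the cabinet's -x; stop at 0.2. About 3 N of friction, drawer about 2 kg; it stays where it is left. With the catch up it gives no more than 3 mm; the catch lets go when its bar is more than about 5 mm down, and once the drawer is 15 mm out the bar may rise again.
- catch_bar (a joint): How far the catch bar is pressed down, m: 0 up, 0.007 fully down. A spring returns it; it takes about 3 N to start it and 6 N to hold it fully down. The flat bar, 31 mm wide, runs the whole length of the rail beneath the cover strip, its top 7 mm below the strip's top while up; it can be reached only through the notch.
- channel_left (a point): Robot-left (cabinet +y) end of the top drawer's pull channel, mid-width, at the height of the rail's top (8 mm below the cabinet's top). The channel is the opening in the top of the rail: 340 mm long from channel_left to channel_right, 37 mm wide, open upwards, between the drawer's front panel and the rail's front lip (7 mm thick with the label holder).
- channel_right (a point): The robot-right (cabinet -y) end of the same channel, likewise in the middle of its width at the rail's top.
- plug_left: Black end plug that floors the last 36 mm of the channel at channel_left. Origin: middle of its top face, 15 mm below the rail's top and 18 mm in from the channel's end; its end wall closes the channel's end.
- plug_right: The same plug at channel_right.
- strip_guide: Fixed guide of the dark steel cover strip that floors the 268 mm between the plugs. Origin: middle of the channel, on the strip's top face, 16 mm below the rail's top, 1 mm below the plugs. The strip has one notch, 48 mm long, as wide as the channel, its floor (the catch bar) 7 mm lower. The notch's middle lies up to 70 mm either side of this origin; it differs each time and is not reported.
- label_holder: Label holder that covers the front face of the top drawer's rail, 2 mm thick, 590 mm long, 44 mm high. Nobody needs to touch it; force on it means that the handle is being pinched.
- wax_tin: Loose round tin, 76 mm across, 55 mm high, on top of the cabinet well behind the channel. Origin: centre of its underside. Leave alone.
- collet_spanner: Loose steel spanner, 170 mm long, lying on top of the cabinet behind the channel. Leave alone.
- push_block: Loose wooden push block, 170 by 75 mm, 88 mm high with its grip bar, standing on the bench in front of the cabinet on the robot's left; the drawer passes over it. Origin: centre of its underside. Leave alone.

How it is judged (in metres and radians):
On the way, in this order (a step that is already met when the one before it is completed fails the run):
1. A fingertip rests on one of the end plugs of the channel, the catch bar still up ((contact force between the fingers and plug_left above 0.3 N or contact force between the fingers and plug_right above 0.3 N) and value of joint catch_bar below 0.002 m), for 0.05 s.
2. The fingertip runs along the cover strip, off the plugs, the catch bar still up (contact force between the fingers and strip_guide above 0.3 N and contact force between the fingers and plug_left below 0.1 N and contact force between the fingers and plug_right below 0.1 N and value of joint catch_bar below 0.002 m), for 0.15 s.
3. The catch bar is pressed down through the notch, the drawer hardly open yet (value of joint catch_bar above 0.005 m and value of joint drawer below 0.03 m), for 0.05 s.
At the end, for the whole second after the job is handed in: The top drawer stands still, open by 70 to 140 mm, the catch bar is back up (less than 1.5 mm down), and the tin, the spanner and the push block are within 15 mm of where they were (value of joint drawer between 0.07 and 0.14 m and velocity of joint drawer between -0.01 and 0.01 m/s and value of joint catch_bar below 0.0015 m and distance of each of wax_tin, collet_spanner, push_block from where it was at the start of the episode below 0.015 m); the robot touches nothing.
It fails at once if The handle is pinched: the fingers press on the label holder at its front with more than 4 N (contact force between the fingers and label_holder above 4 N).
It fails at once if The tin, the spanner or the push block is moved or lifted by more than 20 mm (distance of any of wax_tin, collet_spanner, push_block from where it was at the start of the episode above 0.02 m).
It also fails if it takes over 58 s, if anything falls off the work surface, if the arm or the gripper's body presses on something with over 40 N, if the wrist force passes 120 N, or if a joint passes its speed limit or range.

## Working session

There is one attempt and no reset: what is moved stays moved. The work goes in short steps, Python scripts to look and compute and a shell command to move; the robot and the scene stay as the last step left them, time stands still between calls to the robot, and variables do not carry over. Pictures are saved under pics/ and viewed, at most 10 in all, crops included, and the job is handed in when it is done.

```bash
mkdir -p pics
cat > h.py <<'E'
from rig import *
import numpy as np, cv2
def cm(n):
    m=camera_model(n); f=200/np.tan(np.radians(m["vfov"])/2)
    return np.array([[f,0,m["cx"]],[0,f,m["cy"]],[0,0,1]]),np.array(m["distortion"],float),np.array(m["R"],float),np.array(m["t"],float)
def ray(n,xy):
    K,D,R,t=cm(n); u=cv2.undistortPoints(np.array([[[xy[0]*640,xy[1]*400]]],float),K,D)[0,0]
    return -R.T@t, R.T@np.array([u[0],u[1],1])
def tri(a,b):
    A=[];B=[]
    for c,d in (a,b):
        d=d/np.linalg.norm(d);P=np.eye(3)-np.outer(d,d);A.append(P);B.append(P@c)
    return np.linalg.solve(sum(A),sum(B))
def proj(n,X):
    K,D,R,t=cm(n); return cv2.projectPoints(np.array([X],float),cv2.Rodrigues(R)[0],t,K,D)[0].reshape(-1,2)
E
python3 - <<'E'
from h import *
for n in("scene","top"): cv2.imwrite(f"pics/{n}0.png",camera(n)[:,:,::-1])
for l in["cabinet","channel_left","channel_right","plug_left","plug_right","strip_guide","label_holder","wax_tin","push_block","collet_spanner"]:
    r={}
    for n in("scene","top"):
        L=landmark_of(n,l)
        for q in L[:2]: print(l,n,round(q["conf"],2),np.round(np.array(q["xy"])*[640,400],1))
        if L: r[n]=ray(n,L[0]["xy"])
    if len(r)==2: print("  3D",tri(r["scene"],r["top"]).round(1))
o=get_obs(); print(o)
E
```

```text
cabinet scene 0.36 [219.5 211.2]
channel_left scene 0.73 [306.2 238.5]
channel_left top 0.71 [274.  181.1]
channel_left top 0.6 [281.3 187.3]
  3D [602.  184.3 208.9]
channel_right scene 0.87 [332.5 113. ]
channel_right top 0.67 [426.2 204.4]
  3D [ 579.5 -153.7  196.2]
plug_left scene 0.48 [305.6 231.7]
plug_left scene 0.48 [305.1 238.8]
plug_left top 0.73 [283.1 187.7]
  3D [601.9 163.5 178.2]
plug_right scene 0.5 [325.8 118.8]
plug_right scene 0.21 [251.8 118.2]
plug_right top 0.5 [417.  205.8]
  3D [ 588.5 -144.4  169.8]
strip_guide scene 0.72 [317.  174.1]
strip_guide top 0.82 [346.8 191.9]
  3D [595.6  21.  197.5]
wax_tin scene 0.9 [216.8 207.1]
wax_tin top 0.82 [301.  102.1]
  3D [811.9 138.  195.8]
push_block scene 0.96 [392.6 303.8]
push_block top 0.89 [236.2 288.6]
  3D [364.3 279.7   0.6]
collet_spanner scene 0.8 [253.2 120.6]
collet_spanner scene 0.63 [326.3 121. ]
collet_spanner top 0.78 [405.8 119.6]
  3D [ 773.5 -101.6  204.4]
{'t': 1.1, 'qpos': array([ 1.21182583,  0.68909691, -0.19458839,  1.56528361,  0.15730475,
        0.90247616, -0.21512251]), 'joint_vel': array([-0.00271143, -0.00035264,  0.00243491, -0.00095409, -0.0011145 ,
       -0.00101046, -0.0004331 ]), 'tau': array([-5.07730674e-04, -5.27507472e+01, -1.26687728e+00, -1.53748798e+01,
       -5.18499780e-02, -7.54329867e-04,  2.74278563e-05]), 'position': array([ 239.25223852, -577.4368478 ,  238.74873211]), 'eef_rot': array([9.80779109e-01, 1.95121337e-01, 1.52421707e-05, 5.74906538e-05]), 'ft_force': array([-0.67639534, -0.01636554,  0.22012082]), 'torque': array([ 0.01860154, -0.00140003,  0.02259999]), 'grasp_force': 0.0, 'grip_width': 87.9981735854588}
```

View pics/top0.png

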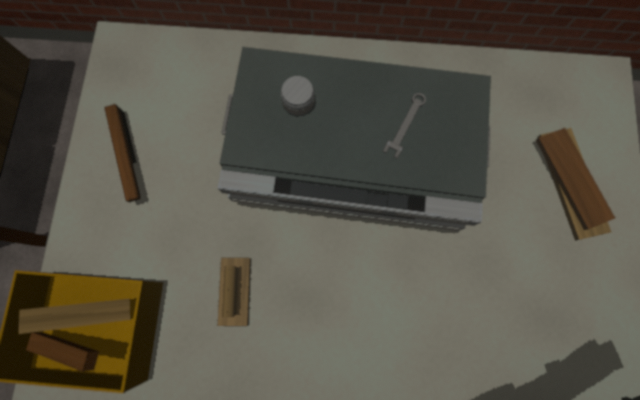

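View pics/scene0.png

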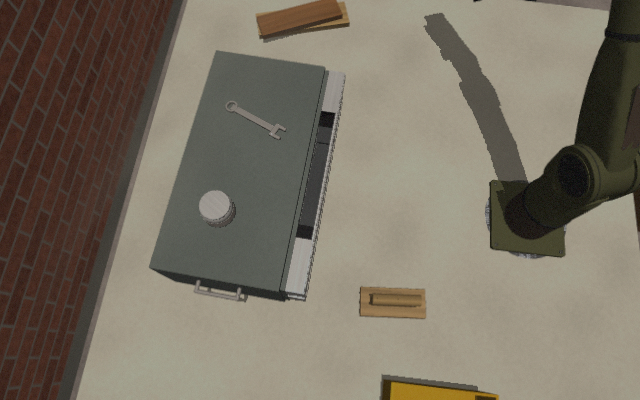

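The top view shows the cabinet with its channel from about (275,185) to (426,204), a black plug at each end. The tin and spanner are well behind, and the push block is at (235,290). The scene view shows the same channel from (327,112) to (304,238). Next I'll refine this with the known heights and a zoom.

Run:
```python
from h import *
def plane(n,xy,z):
    c,d=ray(n,np.array(xy)/[640,400]); return (c+d*(z-c[2])/d[2]).round(1)
for l,z in[("channel_left",192),("channel_right",192),("plug_left",177),("plug_right",177),("strip_guide",176)]:
    for n in("scene","top"):
        for q in landmark_of(n,l)[:2]:
            print(l,n,round(q["conf"],2),plane(n,np.array(q["xy"])*[640,400],z))
s=cv2.imread("pics/scene0.png");t=cv2.imread("pics/top0.png")
# cabinet top front corners from the top picture
a=cv2.resize(t[160:240,210:500],None,fx=2.75,fy=2.75,interpolation=cv2.INTER_CUBIC)
b=cv2.rotate(s[60:305,270:360],cv2.ROTATE_90_CLOCKWISE); b=cv2.resize(b,None,fx=3.2,fy=3.2,interpolation=cv2.INTER_CUBIC)
w=800; c=np.zeros((a.shape[0]+b.shape[0]+4,w,3),np.uint8); c[:a.shape[0],:a.shape[1]]=a[:,:w]; c[a.shape[0]+4:,:b.shape[1]]=b[:,:w]
c=np.clip(c.astype(float)*1.6,0,255).astype(np.uint8)
cv2.imwrite("pics/zoom.png",c); print(c.shape,a.shape)
```

```text
channel_left scene 0.73 [598.  182.9 192. ]
channel_left top 0.71 [611.7 184.1 192. ]
channel_left top 0.6 [598.6 166.3 192. ]
channel_right scene 0.87 [ 575.5 -152.8  192. ]
channel_right top 0.67 [ 584.9 -157.5  192. ]
plug_left scene 0.48 [602.4 163.  177. ]
plug_left scene 0.48 [601.3 180.2 177. ]
plug_left top 0.73 [601.8 163.9 177. ]
plug_right scene 0.5 [ 591.2 -142.5  177. ]
plug_right scene 0.21 [ 781.2 -120.   177. ]
plug_right top 0.5 [ 583.6 -140.9  177. ]
strip_guide scene 0.72 [594.4  13.6 176. ]
strip_guide top 0.82 [603.5  18.5 176. ]
(512, 800, 3) (220, 798, 3)
```

View pics/zoom.png

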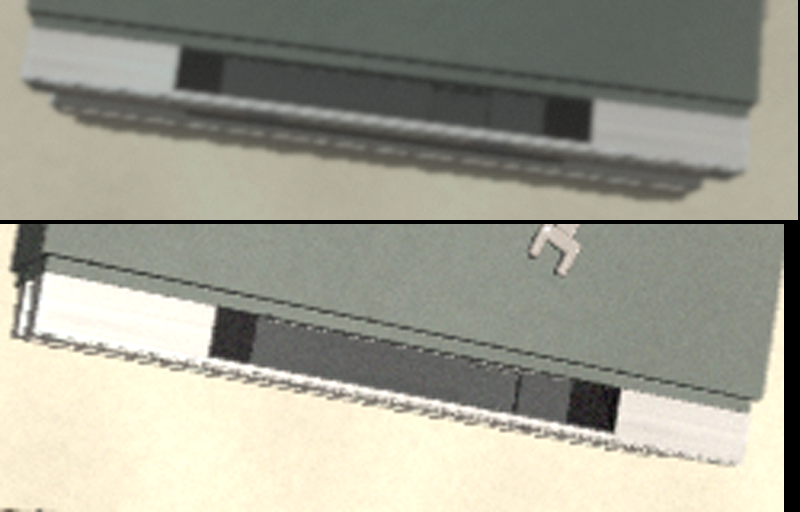

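The zoom shows faint notch edges in the top view at u≈433 and 490, with the channel spanning 178–592. The scene view shows a single edge at about 518, with its channel spanning 213–617. Both put the notch middle about 62 mm to the right of the strip's centre. I'll get the channel line from its lip corners.

Run:
```python
from h import *
def T(u,v): return np.array([210+u/2.75,160+v/2.75])/[640,400]
def S(x,y): return np.array([270+(y-224)/3.2,305-x/3.2])/[640,400]
def pl(r,z): c,d=r; return (c+d*(z-c[2])/d[2]).round(1)
for nm,t,s,z in[("lipL",(178,91),(211,357),192),("lipR",(592,141),(617,431),192),("railL",(22,84),(33,337),192),("railR",(741,172),(740,463),192),("lidL",(30,12),(48,254),200),("lidR",(752,101),(750,397),200),
  ("notchR",(490,112),(518,393),172)]:
    a=ray("top",T(*t));b=ray("scene",S(*s))
    print(nm,tri(a,b).round(1),pl(a,z),pl(b,z))
from scipy.spatial.transform import Rotation as R
print(R.from_quat(get_obs()["eef_rot"]).as_matrix().round(3))
```

```text
lipL [586.  180.7 184. ] [584.2 179.6 192. ] [585.5 182.7 192. ]
lipR [ 569.9 -156.4  190.6] [ 569.2 -155.9  192. ] [ 570.2 -155.9  192. ]
railL [582.7 309.2 182.7] [580.  306.8 192. ] [582.8 310.1 192. ]
railR [ 555.7 -277.4  187.6] [ 553.4 -274.7  192. ] [ 557.  -275.4  192. ]
lidL [640.8 307.6 194.8] [639.  306.2 200. ] [640.4 308.1 200. ]
lidR [ 614.5 -288.2  179.4] [ 610.3 -280.9  200. ] [ 611.9 -272.4  200. ]
notchR [591.5 -76.7 168.7] [591.4 -76.6 172. ] [590.6 -74.6 172. ]
[[ 0.924  0.383  0.   ]
 [ 0.383 -0.924 -0.   ]
 [ 0.     0.    -1.   ]]
```

```bash
python3 -m pendant '{"rotation":[[0,0,-0.1],[0,0,-0.2],[0,0,-0.3],[0,0,-0.4],[0,0,-0.44],[0,0,-0.44],[0,0,-0.44],[0,0,-0.44],[0,0,-0.44],[0,0,-0.44],[0,0,-0.44],[0,0,-0.44]],"translation":[[1.5,3,1],[3.5,6.5,2],[5,10,3],[6.5,13.5,3],[8,17,3],[10,20.5,3],[12,24,3],[13.5,27.5,3],[15,31,3],[16.5,34,3],[18,36.5,3],[18,36.5,3]],"grip":[1,1,1,1,1,1,1,1,1,1,1,1]}' 20
```

```text
t: 2.6
position: [423.1, -206.0, 269.1]
eef_rot: [1.0, -0.018, 0.002, -0.002]
ft_force: [0.8, -0.4, -0.4]
grip_width: 10.2
grasp_force: 0.0
```

```bash
python3 -m pendant '{"rotation":[[0,0,0],[0,0,0],[0,0,0],[0,0,0],[0,0,0],[0,0,0],[0,0,0],[0,0,0],[0,0,0],[0,0,0],[0,0,0],[0,0,0]],"translation":[[1.5,3,0],[3.5,6.5,0],[5,10,0],[6.5,13.5,0],[8,17,0],[10,20.5,0],[12,24,0],[13.5,27.5,0],[15,31,0],[16.5,34,0],[18,36.5,0],[18,36.5,0]],"grip":[1,1,1,1,1,1,1,1,1,1,1,1]}'
python3 - <<'E'
from h import *
o=get_obs(); print(o["position"],o["eef_rot"],o["ft_force"],o["grip_width"])
t=camera("top")[:,:,::-1];s=camera("scene")[:,:,::-1]
c=np.hstack([cv2.resize(t[110:240,210:370],None,fx=2.5,fy=2.5),cv2.resize(s[130:290,240:400],None,fx=2.5,fy=2.03)])
cv2.imwrite("pics/z2.png",np.clip(c*1.4,0,255).astype(np.uint8)); print(c.shape)
E
```

```text
t: 3.6
position: [601.0, 160.4, 268.4]
eef_rot: [1.0, -0.019, 0.001, -0.003]
ft_force: [0.2, 0.2, -0.5]
grip_width: 0.4
grasp_force: 0.0
[601.0382323  160.35804586 268.41495503] [ 0.99980626 -0.01944609  0.001132   -0.00283143] [ 0.24218677  0.20083487 -0.4590498 ] 0.43146425909636277
(325, 800, 3)
```

View pics/z2.png

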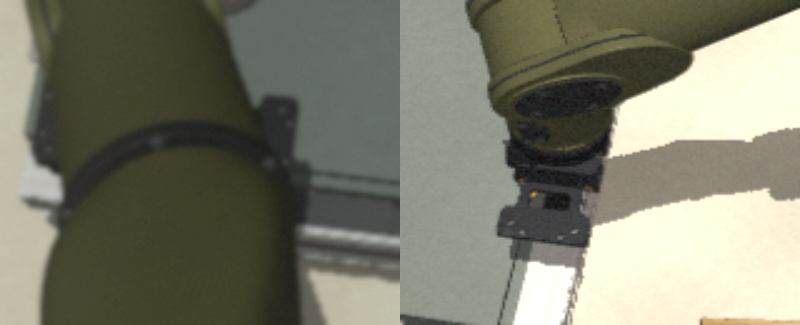

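The hand is over the left plug, and the arm hides the channel in both views. I'll go down and feel for the contact.

```bash
python3 -m pendant '{"rotation":[[0,0,0],[0,0,0],[0,0,0],[0,0,0],[0,0,0],[0,0,0],[0,0,0],[0,0,0]],"translation":[[0.1,0,-2],[0.2,0,-4],[0.2,0,-6],[0.2,0,-7],[0.2,0,-7.6],[0.2,0,-8.1],[0.2,0,-8.5],[0.2,0,-8.5]],"grip":[1,1,1,1,1,1,1,1]}'
```

```text
t: 4.37
position: [601.3, 152.3, 183.7]
eef_rot: [1.0, -0.024, 0.0, 0.0]
ft_force: [-0.3, 0.2, -0.0]
grip_width: 0.4
grasp_force: 0.0
```

```bash
python3 -m pendant '{"rotation":[[0,0,0],[0,0,0],[0,0,0],[0,0,0],[0,0,0],[0,0,0]],"translation":[[0.1,0.3,0],[0.1,0.3,-0.2],[0.1,0.3,-0.4],[0.1,0.3,-0.6],[0.1,0.3,-0.8],[0.1,0.3,-0.8]],"grip":[1,1,1,1,1,1]}'
```

```text
t: 4.87
position: [602.4, 155.8, 177.5]
eef_rot: [1.0, -0.024, 0.001, -0.0]
ft_force: [-3.4, 0.5, 11.7]
grip_width: 0.6
grasp_force: 5.7
```

Contact is on the plug at z=177.5 with about 12 N. Next I'll slide along the channel to the right.

```bash
python3 -m pendant '{"rotation":[[0,0,0],[0,0,0],[0,0,0],[0,0,0],[0,0,0],[0,0,0],[0,0,0],[0,0,0],[0,0,0],[0,0,0],[0,0,0],[0,0,0]],"translation":[[0,-0.5,0.05],[-0.05,-1,0.05],[-0.07,-1.5,0.05],[-0.09,-2,0.05],[-0.11,-2.5,0],[-0.14,-3,0],[-0.16,-3.5,0],[-0.18,-4,0],[-0.21,-4.5,0],[-0.23,-5,0],[-0.25,-5.5,0],[-0.28,-6,0]],"grip":[1,1,1,1,1,1,1,1,1,1,1,1]}'
```

```text
t: 5.87
position: [600.4, 96.7, 176.5]
eef_rot: [1.0, -0.023, 0.001, -0.001]
ft_force: [0.0, 3.5, 5.2]
grip_width: 0.6
grasp_force: 2.8
```

```bash
python3 -m pendant '{"rotation":[[0,0,0],[0,0,0],[0,0,0],[0,0,0],[0,0,0],[0,0,0],[0,0,0],[0,0,0],[0,0,0],[0,0,0],[0,0,0],[0,0,0]],"translation":[[-0.03,-0.7,0],[-0.06,-1.4,0],[-0.1,-2.1,0],[-0.13,-2.8,0],[-0.16,-3.5,0],[-0.19,-4.2,0],[-0.23,-4.9,0],[-0.26,-5.6,0],[-0.29,-6.3,0],[-0.32,-7,0],[-0.35,-7.7,0],[-0.39,-8.4,0]],"grip":[1,1,1,1,1,1,1,1,1,1,1,1]}'
```

```text
t: 6.87
position: [596.5, 12.8, 176.5]
eef_rot: [1.0, -0.023, 0.001, -0.001]
ft_force: [0.7, 3.7, 5.5]
grip_width: 0.4
grasp_force: 3.0
```

```bash
python3 -m pendant '{"rotation":[[0,0,0],[0,0,0],[0,0,0],[0,0,0],[0,0,0],[0,0,0],[0,0,0],[0,0,0]],"translation":[[-0.03,-0.5,0],[-0.06,-1,0],[-0.08,-1.5,0],[-0.1,-2,0],[-0.12,-2.5,0],[-0.15,-3,0],[-0.18,-3.4,0],[-0.18,-3.4,0]],"grip":[1,1,1,1,1,1,1,1]}'
```

```text
t: 7.53
position: [594.5, -22.5, 176.5]
eef_rot: [1.0, -0.024, 0.001, -0.0]
ft_force: [-0.3, 3.2, 6.0]
grip_width: 0.1
grasp_force: 3.2
```

```bash
python3 -m pendant '{"rotation":[[0,0,0],[0,0,0],[0,0,0],[0,0,0],[0,0,0],[0,0,0],[0,0,0],[0,0,0]],"translation":[[-0.02,-0.4,0],[-0.04,-0.8,0],[-0.06,-1.2,0],[-0.08,-1.6,0],[-0.1,-2,0],[-0.12,-2.4,0],[-0.13,-2.7,0],[-0.13,-2.7,0]],"grip":[1,1,1,1,1,1,1,1]}'
```

```text
t: 8.2
position: [591.9, -51.2, 175.3]
eef_rot: [1.0, -0.025, -0.001, 0.001]
ft_force: [-1.2, -0.0, 0.1]
grip_width: 0.5
grasp_force: 0.0
```

It dropped into the notch with no load at z=175.3. Now I'll press the bar.

```bash
python3 -m pendant '{"rotation":[[0,0,0],[0,0,0],[0,0,0],[0,0,0],[0,0,0],[0,0,0],[0,0,0],[0,0,0]],"translation":[[0,0,-0.3],[0,0,-0.6],[0,0,-0.8],[0,0,-1.0],[0,0,-1.2],[0,0,-1.35],[0,0,-1.4],[0,0,-1.4]],"grip":[1,1,1,1,1,1,1,1]}'
```

```text
t: 8.87
position: [592.5, -49.3, 162.4]
eef_rot: [1.0, -0.024, 0.0, 0.0]
ft_force: [-1.7, -0.3, 8.0]
grip_width: 0.4
grasp_force: 4.0
```

```bash
python3 -m pendant '{"rotation":[[0,0,0],[0,0,0],[0,0,0],[0,0,0],[0,0,0],[0,0,0],[0,0,0],[0,0,0],[0,0,0],[0,0,0],[0,0,0],[0,0,0]],"translation":[[0,0,-0.05],[-0.3,0.01,-0.1],[-0.6,0.03,-0.1],[-0.9,0.04,-0.1],[-1.2,0.06,-0.1],[-1.6,0.07,-0.1],[-2,0.09,-0.1],[-2.5,0.12,-0.1],[-3,0.14,-0.1],[-3.5,0.16,-0.1],[-4,0.18,-0.1],[-4.5,0.21,-0.1]],"grip":[1,1,1,1,1,1,1,1,1,1,1,1]}'
```

```text
t: 9.87
position: [551.2, -47.1, 162.4]
eef_rot: [1.0, -0.023, 0.004, -0.0]
ft_force: [3.2, -0.4, 9.1]
grip_width: 0.2
grasp_force: 4.2
```

```bash
python3 -m pendant '{"rotation":[[0,0,0],[0,0,0],[0,0,0],[0,0,0],[0,0,0],[0,0,0],[0,0,0],[0,0,0],[0,0,0],[0,0,0],[0,0,0],[0,0,0]],"translation":[[-0.6,0.03,0],[-1.2,0.06,0],[-1.8,0.08,0],[-2.5,0.11,0],[-3.1,0.14,0],[-3.8,0.17,0],[-4.4,0.2,0],[-5,0.23,0],[-5.5,0.25,0],[-5.8,0.26,0],[-6,0.27,0],[-6,0.27,0]],"grip":[1,1,1,1,1,1,1,1,1,1,1,1]}'
```

```text
t: 10.87
position: [490.4, -43.9, 162.3]
eef_rot: [1.0, -0.023, 0.004, -0.0]
ft_force: [1.6, 1.0, 12.8]
grip_width: 0.6
grasp_force: 6.3
```

```bash
python3 -m pendant '{"rotation":[[0,0,0],[0,0,0],[0,0,0],[0,0,0],[0,0,0],[0,0,0],[0,0,0],[0,0,0],[0,0,0],[0,0,0],[0,0,0],[0,0,0]],"translation":[[0.1,0,0.1],[0.2,0,0.4],[0.3,0,0.8],[0.3,0,1.3],[0.3,0,1.9],[0.3,0,2.6],[0.3,0,4],[0.3,0,6],[0.3,0,8],[0.3,0,10],[0.3,0,12],[0.3,0,12]],"grip":[1,1,1,1,1,1,1,1,1,1,1,1]}'
```

```text
t: 11.87
position: [492.5, -44.9, 284.4]
eef_rot: [1.0, -0.024, 0.004, 0.0]
ft_force: [0.2, 1.1, 1.0]
grip_width: 0.7
grasp_force: 0.0
```

```bash
python3 -m pendant '{"rotation":[[0,0,0],[0,0,0],[0,0,0],[0,0,0],[0,0,0],[0,0,0],[0,0,0],[0,0,0]],"translation":[[0,-3,0],[0,-6,0],[0,-9.5,0],[0,-13,0],[0,-16.5,0],[0,-20,0],[0,-23,0],[0,-23,0]],"grip":[1,1,1,1,1,1,1,1]}'
python3 - <<'E'
from h import *
o=get_obs(); print(o["position"],o["ft_force"],o["t"])
t=camera("top")[:,:,::-1];s=camera("scene")[:,:,::-1]
cv2.imwrite("pics/end.png",np.vstack([t[40:340,:],s[:300]]))
for l in["channel_left","channel_right","strip_guide","wax_tin","push_block","collet_spanner"]:
    r={n:L[0] for n in("scene","top") if (L:=landmark_of(n,l))}
    if len(r)==2: print(l,tri(*[ray(n,q["xy"]) for n,q in r.items()]).round(1))
    else: print(l,list(r))
E
```

```text
t: 12.53
position: [488.2, -282.8, 280.0]
eef_rot: [1.0, -0.029, -0.001, 0.003]
ft_force: [-0.2, -0.5, 0.3]
grip_width: 0.5
grasp_force: 0.0
[ 488.17586587 -282.77657263  279.96637425] [-0.18335172 -0.48404967  0.3172411 ] 12.5333
channel_left [496.1 197.5 210.6]
channel_right [ 481.2 -150.9  195.4]
strip_guide [491.9  21.5 189.7]
wax_tin [808.4 143.7 208.8]
push_block [361.6 274.7 -12.3]
collet_spanner [537.7 137.4 643. ]
```

View pics/end.png

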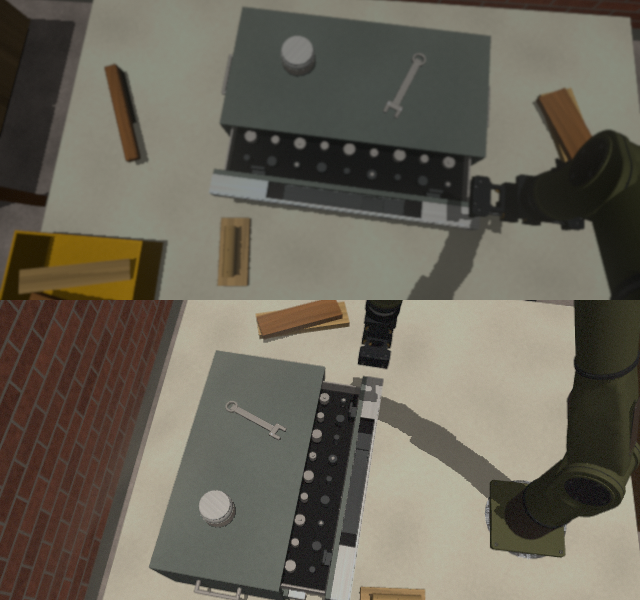

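The picture shows the drawer open by about 100 mm: the channel moved from x≈595 to x≈492. The tin (298,95 in the top view), the spanner and the push block are where they were, and the hand is clear.

```bash
python3 -c "
from rig import *
print(close_job())"
```

```text
the job is handed in; nothing more can be done
None
```

I opened the top drawer about 100 mm with fingertips only and took the hand clear; the tin, spanner and push block look unmoved in the final pictures, and the job is handed in (no verdict came back).

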